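# Walk the die block round and seat its keyway on the fence key

### The arm

A 6-joint arm with a two-finger parallel gripper is mounted at the origin on a cart in front of the work surface, level with it; the furniture and walls round the work are solid. World frame = base frame: x ahead of the robot, y to its left, z up, the work surface at z = 0. Lengths are in mm, angles in rad, forces in N, time in s.
With the tool pointing down it reaches from about 300 to 875 mm from the base axis. Payload 4.2 kg.
Tool frame: the origin (TCP) lies at the very end of the fingers, on their centre line; the grasp point (between the pads) lies 19 mm behind it; z points along the fingers, x is the direction in which the jaws open and shut, and the axes are right-handed (so a half turn about z gives the same grasp; the last joint's range is limited). The gripper opens to 85 mm and grips with 20 to 120 N. Pads are 22 mm wide; open, the fingers measure 114 mm over their backs; the gripper's body (76 mm by 85 mm) begins 54 mm behind the grasp point. The pads swing forward as they close: fully open they stand 13 mm farther back than shut.
Start: joints at [1.314, 0.32, 1.565, -0, 1.257, -0.02], TCP at [134.892, 558.968, 231.338] pointing down, gripper open.
Joint ranges: [-3.11, 3.11], [-0.84, 2.01], [0.21, 2.61], [-1.34, 4.49], [0.05, 2.63], [-2.56, 2.56]. Speed limits (rad/s): [2.57, 2.57, 3.14, 3.14, 3.14, 3.14].

### API

Orientations are given as [roll, pitch, yaw] about the fixed x, y, z axes, in that order (R = Rz(yaw) Ry(pitch) Rx(roll)).
In Python, from plant import arm gives the robot as it stands.
- The arm moves only by the tool step_arm, never from a script. Its argument "rows" is a list of rows, each an object with "grip": the closure in counts, from 0 (fully open) to 255 (shut); "travel": the shift along the world's x, y, z scaled (see below), a list of three; "turn": the turn about the world's z scaled (see below). A call has 1 to 12 rows; each row is the pose to reach, as a shift and turn from the pose measured when the call began; what a row does not reach only later rows make up. The controller multiplies each number of a shift by 0.2 m and each number of a turn by pi/2 rad. A row lasts 1/8 s, in which the tool goes at most 62.5 mm and 10.7 degrees, less where a joint would pass 70% of its speed; a pose out of reach is approached as far as the arm can. A call with a number of a shift or a turn outside -1 to 1 is refused whole. A call with a gripper value outside its range is refused whole. The fingers move at their own pace and stop on an object; the grip force is fixed at half the most. Time passes only in rows, so rows that repeat a pose let the fingers close. It gives the time, the measured TCP pose, the force and the opening at its end, in the units of the state.
- arm.state(): the state, without advancing time (a new reading comes with each control period).
- arm.capture(name): name is "scene" or "side" or "wrist"; returns (picture, depth): 384x512x3 uint8, red, green, blue; 384x512 float32, mm along the optical axis (not along the pixel's ray), 0 where there is no reading.
- arm.get_calibration(name): a dict with "fov_y" (degrees; the focal length in pixels is half the picture's height over the tangent of half this angle, whatever the lens; pixels are square), "cx", "cy" (the principal point, pixels), "xyz" and "orientation" of the camera in the world; the wrist camera has in their place "hand_eye" (4x4, takes a point from camera to tool coordinates, whose origin is the TCP and whose axes are the tool frame's). Camera axes: x right, y down, z forward; pixel columns grow to the right and rows downward; lengths in mm; the calibration is good to about 2 mm. A picture is of the moment at which its call begins: read the wrist's pose just before it. get_calibration takes no time and is no camera call.
- arm.sign_off(): hands the job in, once; it reports no verdict.
The state is a dict: "time": time; "joint_positions": joint angles; "dq": joint speeds; "effort": joint torques, N m; "tool_pos": TCP position; "tcp_rot": TCP orientation; "wrist_force": force on the tool from outside, world axes, zero at the start; "ft_torque": the same for the moment, N m; "grip_width": opening from 0.0 (shut) to 1.0 (fully open).
Only numpy, scipy, OpenCV 4.12 (cv2) and the standard library are available. Lean on these libraries where they do the work, as an engineer would, in place of code of your own. Each camera call takes 0.05 s, during which the arm holds its last target. There are 200 camera calls.

### The job

The heavy aluminium die block lies skewed on the bench in front of the bolted-down fence and has to be located for clamping. It is too wide to grip, so push it round on the bench with the fingertips until one of its long, slotted sides faces the fence squarely, then push it fully home so that the slot goes over the fence's key and the side lies flat against the fence. Only push it, without lifting, tipping or knocking it, and leave the other things on the bench where they are.

Things in the scene. Friction and masses are not known exactly. Their poses are not given: they have to be found in the camera images.
- die_block: loose die block of dull grey aluminium, about 0.9 kg, 90 mm (its x) by 120 mm (its y) by 38 mm high; origin at the centre of its underside, z up. The two long, slotted sides lie 45 mm from the origin at +x and -x, the two plain short ends 60 mm at +y and -y. An oblong cavity and four bores in the top. It slides under a steady push of some 3 to 9 N and stops when no longer pushed.
- keyway_a (a point): mouth of the slot (keyway) in the middle of the block's +x side, 35 mm above its underside: an upright slot 20 mm wide and 12 mm deep, cut over the whole height of that side. Axes as the block's.
- keyway_b (a point): mouth of the like slot in the middle of the block's -x side; either of the two may go over the key. Axes as the block's.
- fence_face (a point): the fence, a steel angle bar fixed to the bench: 250 mm long (y), working face 32 mm high, looking to the point's -x; flange and bolts behind, out to 56 mm. The point lies on the bench, in the face's plane, under the middle of the key; x points into the fence, z up. With the block home, the block's origin is at x = -45 mm, y = 0 here, and its x axis parallel to this x, either way round.
- key_tip (a point): top of the nose of the fence's key: an upright key 14 mm wide with a half-round nose, standing 10 mm out of the middle of the working face, from 1 to 29 mm above the bench. Axes as the fence's.
- v_block: bystander: steel V-block 60x50x40 mm, standing to the left of the work; origin at the centre of its underside
- drill_chuck: bystander: drill chuck 46 mm across, 68 mm high, standing on end behind the fence; origin at the centre of its underside
- bolt_m16: bystander: hexagon bolt 27x70x24 mm, lying to the right of the work; origin at its middle, on the bench
- nut_m24: bystander: hexagon nut 36x41x19 mm, lying flat to the right of the work; origin at the centre of its underside
- gear_24: bystander: spur gear 66 mm across, 26 mm high, lying flat, farther to the right; origin at the centre of its underside
- spanner_13: bystander: spanner 26x164x5 mm, lying flat in front and to the right of the work; origin at its middle, on the bench

How it is judged:
By the outcome, as a careful person would: the job done as asked, in the order asked, and still so for the second after the job is handed in, with the robot touching nothing.
It also fails if it takes over 72 s, if anything falls off the work surface, if the arm or the gripper's body presses on something with over 40 N, if the wrist force passes 120 N, or if a joint passes its speed limit or range.

## Working session

There is one attempt and no reset: what is moved stays moved. The work goes in short steps, Python scripts to look and compute and a tool call to move; the robot and the scene stay as the last step left them, time stands still between calls to the robot, and variables do not carry over. Pictures are saved under pics/ and viewed, about 8 in all and at most 12, crops included, and the job is handed in when it is done.

Besides the shell and the picture viewer there is one more tool, called after "Call:" in YAML: its name, and indented under it one key for each argument. step_arm: Moves the arm, as the interface text tells. Shifts and turns lie within -1 to 1; 1 stands for 0.2 m of shift or pi/2 rad of turn. Its arguments: {"type":"object","properties":{"rows":{"type":"array"}},"required":["rows"]}

```bash
ls; mkdir -p pics; cat > h.py <<'E'
import numpy as np,cv2
from scipy.spatial.transform import Rotation as R
from plant import arm
def cam(n):
    c=arm.get_calibration(n); f=192/np.tan(np.radians(c['fov_y'])/2)
    if 'hand_eye' in c:
        s=arm.state(); T=np.eye(4);T[:3,:3]=R.from_euler('xyz',s['tcp_rot']).as_matrix();T[:3,3]=s['tool_pos']
        T=T@np.array(c['hand_eye'])
    else:
        T=np.eye(4);T[:3,:3]=R.from_euler('xyz',c['orientation']).as_matrix();T[:3,3]=c['xyz']
    return f,c['cx'],c['cy'],T
def cloud(n):
    k=cam(n); im,d=arm.capture(n); f,cx,cy,T=k
    v,u=np.mgrid[:384,:512]
    P=np.stack([(u-cx)/f*d,(v-cy)/f*d,d],-1)@T[:3,:3].T+T[:3,3]
    P[d==0]=np.nan
    return im,d,P
def save(im,n,s=1.5):
    cv2.imwrite('pics/'+n,cv2.resize(im[:,:,::-1],None,fx=s,fy=s,interpolation=cv2.INTER_CUBIC))
E
python3 - <<'E'
from h import *
print(arm.state())
for n in('scene','side','wrist'): print(arm.get_calibration(n))
im,d,P=cloud('scene'); save(im,'s1.png'); np.savez('s1.npz',im=im,P=P)
im,d,P=cloud('side'); save(im,'d1.png'); np.savez('d1.npz',im=im,P=P)
E
```

```text
pics
{'time': 0.0, 'joint_positions': array([ 1.31400206e+00,  3.20309256e-01,  1.56568680e+00,  1.31500035e-05,
        1.25736028e+00, -2.00246657e-02]), 'dq': array([ 0.00071086, -0.00141136, -0.00201967, -0.00114846, -0.00056668,
       -0.00013689]), 'effort': array([ 2.36886815e-03, -4.15524280e+01, -2.34165466e+01,  2.05550023e-04,
        8.04025593e-03, -1.71003052e-05]), 'tool_pos': array([134.76437823, 558.50311747, 230.46925376]), 'tcp_rot': array([-3.14154484e+00,  1.76308069e-03,  1.33402270e+00]), 'wrist_force': array([ 0.43174705,  0.0398572 , -0.2135171 ]), 'ft_torque': array([0.01074657, 0.03074598, 0.02405665]), 'grip_width': 0.997332215743364}
{'fov_y': 53.54481553581888, 'cx': 249.49356510140814, 'cy': 190.1162330069179, 'xyz': array([ 119.51062384, -561.49246678,  740.6270095 ]), 'orientation': array([-2.47068499,  0.01600294, -0.93993222])}
{'fov_y': 48.74636191102892, 'cx': 259.37489537499715, 'cy': 195.2521819341929, 'xyz': array([ 175.33393367, -924.66632556,  387.07426614]), 'orientation': array([-1.96376905,  0.02836173, -0.50021598])}
{'fov_y': 71.67082148334079, 'cx': 253.96346537161307, 'cy': 191.11803594534612, 'hand_eye': array([[ 9.99997799e-01, -2.08967954e-03, -1.85974714e-04,
        -8.40400335e-05],
       [ 2.06599639e-03,  9.65485274e-01,  2.60449451e-01,
        -6.48327615e+01],
       [-3.64700043e-04, -2.60449262e-01,  9.65487467e-01,
        -1.42083862e+02],
       [ 0.00000000e+00,  0.00000000e+00,  0.00000000e+00,
         1.00000000e+00]])}
```

View pics/s1.png

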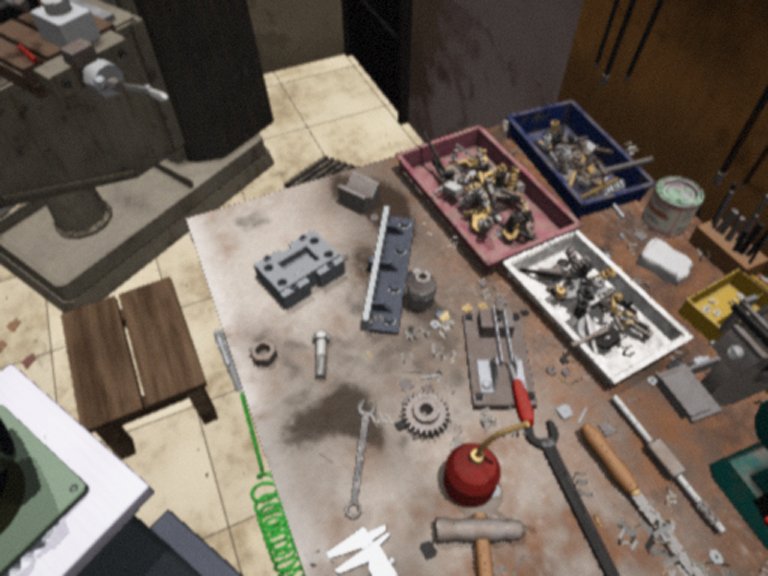

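```bash
python3 - <<'E'
from h import *
z=np.load('s1.npz');P=z['P'];im=z['im']
# top-down orthographic map: 1 px/mm, x 250..950 up, y -450..450
print(np.nanpercentile(P[...,2],[5,25,50,75,95]))
H=np.zeros((700,800,3),np.uint8)
q=P.reshape(-1,3);c=im.reshape(-1,3)
m=np.isfinite(q[:,0])&(q[:,2]>5)&(q[:,2]<80)&(q[:,0]<900)
q=q[m]
from scipy.ndimage import label
g=np.zeros((300,400),bool);ix=((q[:,0]-150)/3).astype(int);iy=((q[:,1]+600)/3).astype(int)
ok=(ix>=0)&(ix<300)&(iy>=0)&(iy<400);g[ix[ok],iy[ok]]=1
L,n=label(g,np.ones((3,3)))
l=L[ix[ok],iy[ok]];q=q[ok]
for i in range(1,n+1):
    a=q[l==i]
    if len(a)>60: print(len(a),a.mean(0).round(),a.min(0).round(),a.max(0).round(), 'top',np.percentile(a[:,2],90).round(1),cv2.minAreaRect(a[:,:2].astype(np.float32)))
E
```

```text
[-883.4990592  -472.5499847    -2.9880792     9.99193336  119.32682736]
108 [ 252. -455.    6.] [ 233. -480.    5.] [ 279. -435.    8.] top 6.6 ((251.5780792236328, -452.5558166503906), (44.7015266418457, 36.63450622558594), 43.049354553222656)
1179 [ 340. -541.   20.] [ 303. -585.    5.] [ 383. -487.   29.] top 24.7 ((334.9678649902344, -547.9508056640625), (69.31431579589844, 108.37933349609375), 35.981483459472656)
1179 [ 383. -500.   53.] [ 362. -530.    5.] [ 429. -463.   79.] top 71.1 ((393.5553894042969, -497.4046630859375), (63.246185302734375, 67.27339935302734), 23.445308685302734)
189 [ 379. -151.   14.] [ 360. -169.    5.] [ 399. -131.   20.] top 17.0 ((380.10986328125, -149.85003662109375), (38.41606903076172, 35.9770622253418), 66.5340347290039)
240 [ 429. -221.   13.] [ 395. -248.    5.] [ 462. -190.   24.] top 19.4 ((427.9857482910156, -222.80926513671875), (70.77983093261719, 25.60265350341797), 40.925113677978516)
690 [ 435. -403.   16.] [ 406. -434.    5.] [ 472. -369.   27.] top 23.5 ((437.3595275878906, -401.31451416015625), (64.52002716064453, 64.77778625488281)
[... 1406 characters left out ...]
054)
1457 [ 840. -203.   32.] [ 772. -312.    5.] [900. -62.  70.] top 51.3 ((841.465576171875, -199.57412719726562), (256.11187744140625, 113.50222778320312), 63.46025466918945)
329 [ 814. -344.   29.] [ 787. -382.    5.] [ 843. -311.   58.] top 49.9 ((816.1301879882812, -342.39447021484375), (41.01809310913086, 74.59125518798828), 21.938461303710938)
465 [ 879. -572.   24.] [ 862. -603.    5.] [ 900. -535.   35.] top 31.4 ((882.4425659179688, -569.623291015625), (69.12852478027344, 36.20851135253906), 85.6489486694336)
270 [ 884. -290.   31.] [ 863. -335.   15.] [ 900. -255.   59.] top 48.9 ((881.6275024414062, -295.1299743652344), (37.02029800415039, 79.3789291381836), 1.2226295471191406)
```

Call:
step_arm:
  rows:
    - {"grip": 0, "travel": [0.25, -0.5, 0], "turn": 0}
    - {"grip": 0, "travel": [0.55, -1, 0], "turn": 0}
    - {"grip": 0, "travel": [0.55, -1, 0], "turn": 0}
    - {"grip": 0, "travel": [0.55, -1, 0], "turn": 0}
    - {"grip": 0, "travel": [0.55, -1, 0], "turn": 0}

```text
time: 0.72
tool_pos: [245.4, 356.4, 230.5]
tcp_rot: [-3.142, 0.002, 1.33]
wrist_force: [-0.1, 0.7, -0.4]
grip_width: 1.001
```

Call:
step_arm:
  rows:
    - {"grip": 0, "travel": [0.25, -0.5, 0], "turn": 0}
    - {"grip": 0, "travel": [0.55, -1, 0], "turn": 0}
    - {"grip": 0, "travel": [0.55, -1, 0], "turn": 0}
    - {"grip": 0, "travel": [0.55, -1, 0], "turn": 0}
    - {"grip": 0, "travel": [0.55, -1, 0], "turn": 0}

```text
time: 1.35
tool_pos: [356.5, 155.4, 230.4]
tcp_rot: [-3.142, 0.002, 1.326]
wrist_force: [-0.3, -0.6, 0.8]
grip_width: 1.001
```

Call:
step_arm:
  rows:
    - {"grip": 70, "travel": [0.25, -0.5, 0], "turn": 0}
    - {"grip": 70, "travel": [0.5, -1, 0], "turn": 0}
    - {"grip": 70, "travel": [0.5, -1, 0], "turn": 0}
    - {"grip": 70, "travel": [0.5, -1, 0], "turn": 0}
    - {"grip": 70, "travel": [0.5, -1, 0], "turn": 0}

```text
time: 1.98
tool_pos: [457.9, -44.7, 229.9]
tcp_rot: [-3.141, 0.002, 1.324]
wrist_force: [-0.0, 0.8, -0.6]
grip_width: 0.728
```

Call:
step_arm:
  rows:
    - {"grip": 70, "travel": [0.05, -0.35, 0], "turn": 0}
    - {"grip": 70, "travel": [0.05, -0.35, 0], "turn": 0}
    - {"grip": 70, "travel": [0.05, -0.35, 0], "turn": 0}
    - {"grip": 70, "travel": [0.05, -0.35, 0], "turn": 0}

```text
time: 2.48
tool_pos: [467.7, -112.8, 229.8]
tcp_rot: [-3.14, 0.001, 1.326]
wrist_force: [0.1, -0.2, 0.4]
grip_width: 0.723
```

```bash
cat > m.py <<'E'
from h import *
import sys
def rect(q):
    q=q[:,:2].astype(np.float32); (c,(w,h),a)=cv2.minAreaRect(q)
    if w>h: w,h=h,w; a+=90   # a: direction of short side
    return np.round(c,1),round(w,1),round(h,1),round((a+90)%180-90,2)
def comp(P,zlo,zhi,c,r):
    z=P[...,2]; m=(z>zlo)&(z<zhi)&(np.hypot(P[...,0]-c[0],P[...,1]-c[1])<r)
    n,L,st,_=cv2.connectedComponentsWithStats(m.astype(np.uint8))
    return P[L==1+st[1:,4].argmax()]
E
python3 - <<'E'
from m import *
im,d,P=cloud('wrist'); save(im,'w1.png'); np.savez('w1.npz',im=im,P=P)
print(arm.state()['tool_pos'],arm.state()['time'])
for n in('s1','d1','w1'):
    P=np.load(n+'.npz')['P']
    b=comp(P,32,46,(533,-91),90); f=comp(P,26,38,(624,-200),150)
    bench=P[(abs(P[...,2])<12)&(np.hypot(P[...,0]-480,P[...,1]+200)<60)]
    print(n,'block',rect(b),np.median(b[:,2]).round(1),'fence',rect(f),np.median(f[:,2]).round(1),'bench',np.median(bench[:,2]).round(1))
E
```

```text
[ 467.7040625  -113.0077842   229.91812083] 2.525
s1 block (array([533.7, -91.5]), 91.7, 121.1, 75.89) 34.8 fence (array([548.1, -94.6]), 91.3, 92.6, -12.75) 34.1 bench -2.7
d1 block (array([535.6, -90.6]), 94.2, 121.0, 74.48) 38.1 fence (array([ 619.5, -193. ]), 37.0, 247.0, -59.13) 31.7 bench 0.8
w1 block (array([537.7, -90.3]), 89.2, 120.7, 75.65) 37.4 fence (array([549.8, -97.3]), 81.6, 93.6, 75.78) 36.9 bench -0.3
```

View pics/w1.png

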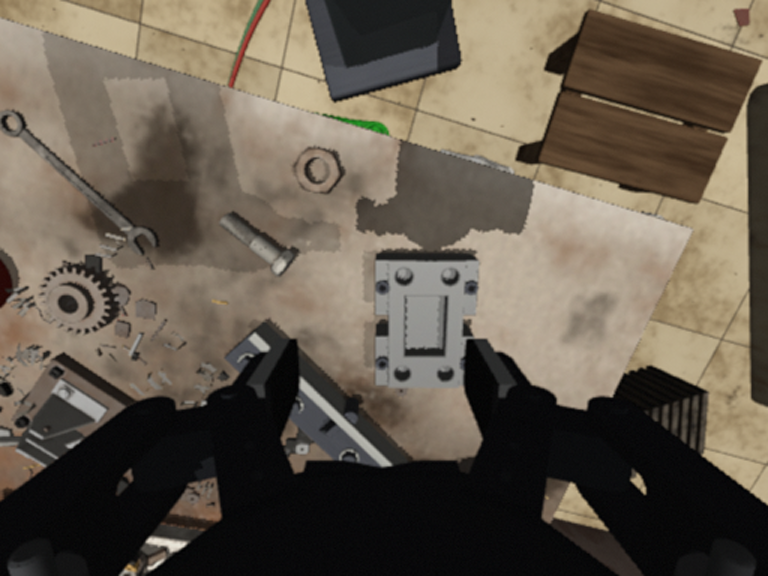

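```bash
python3 - <<'E'
from m import *
u=np.array([np.cos(np.radians(-62.3)),np.sin(np.radians(-62.3))]);v=np.array([-u[1],u[0]])
for n in('s1','d1','w1'):
    P=np.load(n+'.npz')['P']; off={'s1':-2.7,'d1':.8,'w1':-.3}[n]
    m=np.isfinite(P[...,0]); q=P[m]; X=(q[:,:2]-[613.5,-184.2])@u; Y=(q[:,:2]-[613.5,-184.2])@v; z=q[:,2]-off
    s=(z>29.5)&(z<34)&(X>-12)&(X<30)&(abs(Y)<135)
    xb=[]
    for y in range(-120,121,20):
        a=s&(abs(Y-y)<10)
        xb.append((y,*np.percentile(X[a],[3,97]).round(1),a.sum()) if a.sum()>5 else (y,None))
    print(n,'Y ext',Y[s].min().round(1),Y[s].max().round(1),*xb)
    k=(z>15)&(z<31)&(X<-2)&(X>-16)&(abs(Y)<30)
    print(' key',k.sum(), np.percentile(Y[k],[2,50,98]).round(1) if k.sum() else '', np.percentile(X[k],[2,50]).round(1) if k.sum() else '')
E
```

```text
s1 Y ext -124.4 125.4 (-120, np.float64(0.5), np.float64(9.9), np.int64(22)) (-100, np.float64(0.4), np.float64(9.9), np.int64(28)) (-80, np.float64(1.0), np.float64(9.7), np.int64(24)) (-60, np.float64(0.7), np.float64(10.0), np.int64(29)) (-40, np.float64(0.5), np.float64(9.6), np.int64(21)) (-20, np.float64(0.7), np.float64(10.0), np.int64(24)) (0, np.float64(-7.4), np.float64(9.6), np.int64(22)) (20, np.float64(0.5), np.float64(9.7), np.int64(21)) (40, np.float64(0.3), np.float64(9.8), np.int64(23)) (60, np.float64(1.0), np.float64(9.1), np.int64(18)) (80, np.float64(0.5), np.float64(9.7), np.int64(21)) (100, np.float64(1.2), np.float64(9.4), np.int64(16)) (120, np.float64(1.3), np.float64(9.4), np.int64(13))
 key 20 [-7.  -1.7  7. ] [-9.5 -5.7]
d1 Y ext -122.0 124.9 (-120, np.float64(1.3), np.float64(10.1), np.int64(18)) (-100, np.float64(2.0), np.float64(10.5), np.int64(23)) (-80, np.float64(0.6), np.float64(10.7), np.int64(25)) (-60, np.float64(2.3), np.float64(10.4), np.int64(21)) (-40, np.float64(1.9), np.float64(10.7), np.int64(22)) (-20, np.float64(1.7), np.float64(11.2), 
[... 327 characters left out ...]
.int64(16)) (120, np.float64(1.8), np.float64(10.7), np.int64(12))
 key 7 [-1.7  0.6  5.3] [-8.1 -5.3]
w1 Y ext -121.9 69.5 (-120, np.float64(2.6), np.float64(11.8), np.int64(64)) (-100, np.float64(2.0), np.float64(11.6), np.int64(44)) (-80, None) (-60, np.float64(2.2), np.float64(11.1), np.int64(46)) (-40, np.float64(2.0), np.float64(11.7), np.int64(95)) (-20, np.float64(2.4), np.float64(11.6), np.int64(88)) (0, np.float64(-4.3), np.float64(11.6), np.int64(96)) (20, np.float64(2.6), np.float64(12.1), np.int64(90)) (40, np.float64(2.5), np.float64(11.5), np.int64(78)) (60, np.float64(2.5), np.float64(11.9), np.int64(73)) (80, None) (100, None) (120, None)
 key 59 [-3.3  0.3  7.6] [-7.5 -5.4]
```

Call:
step_arm:
  rows:
    - {"grip": 70, "travel": [-0.06, 0.22, -0.1], "turn": 0}
    - {"grip": 70, "travel": [-0.06, 0.22, -0.4], "turn": 0}
    - {"grip": 70, "travel": [-0.06, 0.22, -0.7], "turn": 0}
    - {"grip": 70, "travel": [-0.06, 0.22, -0.9], "turn": 0}
    - {"grip": 70, "travel": [-0.06, 0.22, -0.9], "turn": 0}

```text
time: 3.15
tool_pos: [453.4, -67.7, 47.9]
tcp_rot: [-3.134, 0.001, 1.327]
wrist_force: [0.1, 0.0, 0.0]
grip_width: 0.729
```

Call:
step_arm:
  rows:
    - {"grip": 70, "travel": [0, 0, -0.1], "turn": 0}
    - {"grip": 70, "travel": [0, 0, -0.18], "turn": 0}
    - {"grip": 70, "travel": [0, 0, -0.2], "turn": 0}
    - {"grip": 70, "travel": [0, 0, -0.2], "turn": 0}

```text
time: 3.65
tool_pos: [454.4, -67.6, 9.2]
tcp_rot: [-3.136, 0.001, 1.328]
wrist_force: [-0.5, -0.3, -0.0]
grip_width: 0.725
```

Call:
step_arm:
  rows:
    - {"grip": 70, "travel": [0.024, -0.006, 0], "turn": -0.005}
    - {"grip": 70, "travel": [0.039, -0.01, 0], "turn": -0.005}
    - {"grip": 70, "travel": [0.048, -0.012, 0], "turn": -0.005}
    - {"grip": 70, "travel": [0.058, -0.015, 0], "turn": -0.005}
    - {"grip": 70, "travel": [0.068, -0.017, 0], "turn": -0.005}
    - {"grip": 70, "travel": [0.068, -0.017, 0], "turn": -0.005}

```text
time: 4.4
tool_pos: [467.4, -70.9, 9.0]
tcp_rot: [-3.135, 0.001, 1.32]
wrist_force: [-1.6, -0.6, 0.8]
grip_width: 0.725
```

```bash
cat > plan.py <<'E'
import numpy as np
def arc(T,c,h,R,dth,n,adv=0):
    "T tool xy, c block centre, heading h deg (push dir); rotate about point R to the left (R<0: right)"
    T=np.array(T,float);c=np.array(c,float);a=np.radians(h);d=np.array([np.cos(a),np.sin(a)])
    C=c+R*np.array([-d[1],d[0]]); T1=T+adv*d
    for i in range(1,n+1):
        t=np.radians(dth)*i/n; M=np.array([[np.cos(t),-np.sin(t)],[np.sin(t),np.cos(t)]])
        s=(C+M@(T1-C)-T)/200
        print([float(round(x,3)) for x in s]+[0.0],'turn',round(t/(np.pi/2),3))
    print('block',C+M@(c-C),h+dth)
E
python3 -c "
from plan import *
arc((467.4,-70.9),(537.7,-90.3),-14.35,75,14,9,2)"
```

```text
[0.017, -0.014, 0.0] turn 0.017
[0.025, -0.026, 0.0] turn 0.035
[0.033, -0.037, 0.0] turn 0.052
[0.041, -0.048, 0.0] turn 0.069
[0.05, -0.059, 0.0] turn 0.086
[0.059, -0.069, 0.0] turn 0.104
[0.068, -0.08, 0.0] turn 0.121
[0.078, -0.09, 0.0] turn 0.138
[0.088, -0.1, 0.0] turn 0.156
block [555.83019474 -92.63861453] -0.34999999999999964
```

Call:
step_arm:
  rows:
    - {"grip": 70, "travel": [0.01, -0.003, 0], "turn": 0}
    - {"grip": 70, "travel": [0.017, -0.014, 0], "turn": 0.017}
    - {"grip": 70, "travel": [0.025, -0.026, 0], "turn": 0.035}
    - {"grip": 70, "travel": [0.033, -0.037, 0], "turn": 0.052}
    - {"grip": 70, "travel": [0.041, -0.048, 0], "turn": 0.069}
    - {"grip": 70, "travel": [0.05, -0.059, 0], "turn": 0.086}
    - {"grip": 70, "travel": [0.059, -0.069, 0], "turn": 0.104}
    - {"grip": 70, "travel": [0.068, -0.08, 0], "turn": 0.121}
    - {"grip": 70, "travel": [0.078, -0.09, 0], "turn": 0.138}
    - {"grip": 70, "travel": [0.088, -0.1, 0], "turn": 0.156}
    - {"grip": 70, "travel": [0.088, -0.1, 0], "turn": 0.156}

```text
time: 5.78
tool_pos: [479.7, -90.3, 8.4]
tcp_rot: [-3.124, -0.0, 1.566]
wrist_force: [-10.5, 0.5, 6.9]
grip_width: 0.731
```

```bash
python3 - <<'E'
from m import *
for n in('wrist','scene','side'):
    im,d,P=cloud(n); save(im,'a_%s.png'%n); 
    b=comp(P,32,46,(556,-93),85); print(n,rect(b),len(b))
E
```

```text
wrist (array([494.4, -90.5]), 35.0, 66.3, -1.66) 3973
scene (array([559.2, -92.7]), 89.9, 99.8, -89.76) 492
side (array([546.2, -92. ]), 93.5, 130.4, 89.68) 631
```

View pics/a_side.png

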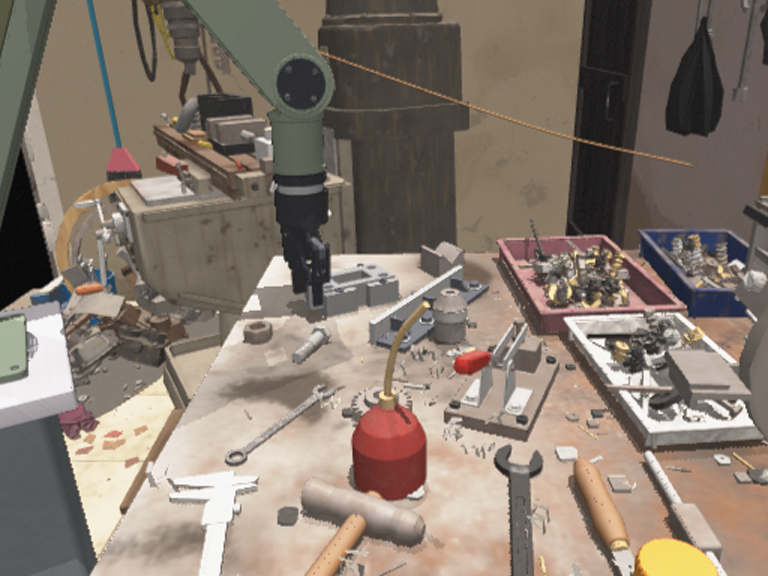

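```bash
python3 -c "
from plan import *
arc((479.7,-90.3),(551.5,-91.7),0,75,14,9,5)"
```

```text
[0.035, -0.009, 0.0] turn 0.017
[0.045, -0.018, 0.0] turn 0.035
[0.056, -0.026, 0.0] turn 0.052
[0.067, -0.034, 0.0] turn 0.069
[0.078, -0.042, 0.0] turn 0.086
[0.089, -0.049, 0.0] turn 0.104
[0.101, -0.056, 0.0] turn 0.121
[0.112, -0.063, 0.0] turn 0.138
[0.124, -0.07, 0.0] turn 0.156
block [569.64414217 -89.47217947] 14
```

Call:
step_arm:
  rows:
    - {"grip": 70, "travel": [0.015, -0.002, 0], "turn": 0.002}
    - {"grip": 70, "travel": [0.035, -0.009, 0], "turn": 0.017}
    - {"grip": 70, "travel": [0.045, -0.018, 0], "turn": 0.035}
    - {"grip": 70, "travel": [0.056, -0.026, 0], "turn": 0.052}
    - {"grip": 70, "travel": [0.067, -0.034, 0], "turn": 0.069}
    - {"grip": 70, "travel": [0.078, -0.042, 0], "turn": 0.086}
    - {"grip": 70, "travel": [0.089, -0.049, 0], "turn": 0.104}
    - {"grip": 70, "travel": [0.101, -0.056, 0], "turn": 0.121}
    - {"grip": 70, "travel": [0.112, -0.063, 0], "turn": 0.138}
    - {"grip": 70, "travel": [0.124, -0.07, 0], "turn": 0.156}
    - {"grip": 70, "travel": [0.124, -0.07, 0], "turn": 0.156}

```text
time: 7.3
tool_pos: [500.5, -104.4, 7.9]
tcp_rot: [-3.116, -0.003, 1.811]
wrist_force: [-9.2, -3.1, 5.9]
grip_width: 0.732
```

Call:
step_arm:
  rows:
    - {"grip": 70, "travel": [-0.05, -0.01, 0.01], "turn": 0}
    - {"grip": 70, "travel": [-0.1, -0.02, 0.1], "turn": 0}
    - {"grip": 70, "travel": [-0.12, -0.03, 0.4], "turn": 0}
    - {"grip": 70, "travel": [-0.12, -0.03, 0.7], "turn": 0}
    - {"grip": 0, "travel": [-0.3, 0, 0.9], "turn": 0}
    - {"grip": 0, "travel": [-0.4, 0, 0.9], "turn": 0}
    - {"grip": 0, "travel": [-0.4, 0, 0.9], "turn": 0}

```text
time: 8.18
tool_pos: [419.8, -104.4, 188.5]
tcp_rot: [-3.118, -0.002, 1.811]
wrist_force: [0.3, 0.1, -0.7]
grip_width: 1.002
```

```bash
cat >> m.py <<'E'
F={'wrist':(616.6,-184.8),'scene':(614,-184.2),'side':(614.5,-184.6)}
def look(c,tag):
    u=np.array([np.cos(np.radians(-62.3)),np.sin(np.radians(-62.3))]);v=np.array([-u[1],u[0]])
    for n in('wrist','scene','side'):
        im,d,P=cloud(n); save(im,tag+n+'.png'); np.savez(tag+n+'.npz',im=im,P=P)
        b=comp(P,34 if n!='scene' else 33,44,c,85); r=rect(b); e=r[0]-F[n]
        print(n,*r,len(b),'fence X,Y',(e@u).round(1),(e@v).round(1))
E
python3 -c "
from m import *
look((570,-89),'b')"
```

```text
wrist [550.8 -94.4] 78.5 89.6 13.6 2450 fence X,Y -110.6 -16.2
scene [568.1 -89.2] 89.2 121.6 -76.19 720 fence X,Y -105.4 3.5
side [570.4 -88.2] 92.9 122.8 -75.87 656 fence X,Y -105.9 5.8
```

Call:
step_arm:
  rows:
    - {"grip": 0, "travel": [0.2, 0.1, 0], "turn": -0.1}
    - {"grip": 0, "travel": [0.4, 0.25, 0], "turn": -0.21}
    - {"grip": 0, "travel": [0.6, 0.4, 0], "turn": -0.32}
    - {"grip": 0, "travel": [0.67, 0.42, 0], "turn": -0.43}
    - {"grip": 0, "travel": [0.67, 0.42, 0], "turn": -0.54}
    - {"grip": 0, "travel": [0.67, 0.42, 0], "turn": -0.65}
    - {"grip": 0, "travel": [0.67, 0.42, 0], "turn": -0.76}
    - {"grip": 0, "travel": [0.67, 0.42, 0], "turn": -0.87}
    - {"grip": 0, "travel": [0.67, 0.42, 0], "turn": -0.98}
    - {"grip": 0, "travel": [0.67, 0.42, 0], "turn": -0.998}
    - {"grip": 0, "travel": [0.67, 0.42, 0], "turn": -0.998}

```text
time: 9.7
tool_pos: [555.6, -20.4, 186.9]
tcp_rot: [-3.116, -0.002, 0.246]
wrist_force: [-0.4, 0.4, 0.3]
grip_width: 1.001
```

```bash
python3 -c "
from m import *
print(arm.state()['joint_positions'])
look((570,-89),'c')"
```

```text
[-0.0718076   0.32474687  1.67424308  0.02746169  1.14914    -0.32909869]
wrist [570.4 -88.7] 89.5 120.2 -76.13 4799 fence X,Y -106.6 3.8
scene [567.8 -88.9] 87.5 122.4 -75.74 726 fence X,Y -105.9 3.4
side [570.1 -89.5] 93.6 122.5 -76.98 666 fence X,Y -104.8 4.9
```

View pics/cwrist.png

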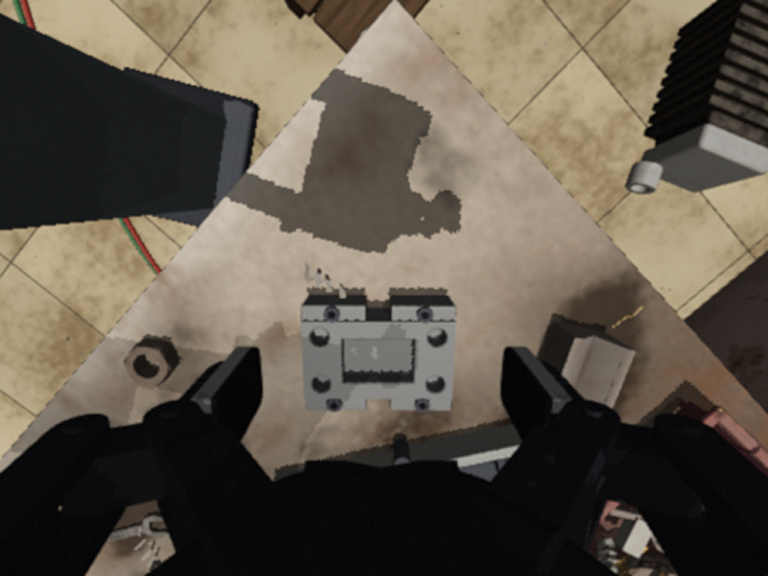

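Call:
step_arm:
  rows:
    - {"grip": 0, "travel": [0, 0.005, -0.3], "turn": 0}
    - {"grip": 0, "travel": [0, 0.005, -0.6], "turn": 0}
    - {"grip": 0, "travel": [0, 0.005, -0.8], "turn": 0}
    - {"grip": 0, "travel": [0, 0.005, -0.87], "turn": -0.002}
    - {"grip": 0, "travel": [0, 0.005, -0.87], "turn": -0.002}
    - {"grip": 0, "travel": [0.006, -0.02, -0.87], "turn": -0.002}
    - {"grip": 0, "travel": [0.011, -0.04, -0.87], "turn": -0.002}
    - {"grip": 0, "travel": [0.014, -0.05, -0.87], "turn": -0.002}
    - {"grip": 0, "travel": [0.016, -0.06, -0.87], "turn": -0.002}
    - {"grip": 0, "travel": [0.016, -0.06, -0.87], "turn": -0.002}

```text
time: 11.1
tool_pos: [558.7, -32.6, 13.5]
tcp_rot: [-3.116, -0.002, 0.242]
wrist_force: [-0.4, -0.9, 0.1]
grip_width: 0.999
```

```bash
python3 -c "
from plan import *
arc((558,-32.5),(570.5,-88.8),-76.1,120,13.8,9,5)"
```

```text
[0.003, -0.041, 0.0] turn 0.017
[0.001, -0.059, 0.0] turn 0.034
[-0.001, -0.076, 0.0] turn 0.051
[-0.002, -0.093, 0.0] turn 0.068
[-0.003, -0.111, 0.0] turn 0.085
[-0.004, -0.128, 0.0] turn 0.102
[-0.004, -0.145, 0.0] turn 0.119
[-0.003, -0.163, 0.0] turn 0.136
[-0.003, -0.18, 0.0] turn 0.153
block [ 580.7387427  -115.75368039] -62.3
```

Call:
step_arm:
  rows:
    - {"grip": 0, "travel": [0.003, -0.012, 0], "turn": 0}
    - {"grip": 0, "travel": [0.004, -0.025, 0], "turn": 0.002}
    - {"grip": 0, "travel": [0.003, -0.041, 0], "turn": 0.017}
    - {"grip": 0, "travel": [0.001, -0.059, 0], "turn": 0.034}
    - {"grip": 0, "travel": [-0.001, -0.076, 0], "turn": 0.051}
    - {"grip": 0, "travel": [-0.002, -0.093, 0], "turn": 0.068}
    - {"grip": 0, "travel": [-0.003, -0.111, 0], "turn": 0.085}
    - {"grip": 0, "travel": [-0.004, -0.128, 0], "turn": 0.102}
    - {"grip": 0, "travel": [-0.004, -0.145, 0], "turn": 0.119}
    - {"grip": 0, "travel": [-0.003, -0.163, 0], "turn": 0.136}
    - {"grip": 0, "travel": [-0.003, -0.18, 0], "turn": 0.153}
    - {"grip": 0, "travel": [-0.003, -0.18, 0], "turn": 0.153}

```text
time: 12.6
tool_pos: [556.1, -67.0, 13.3]
tcp_rot: [-3.111, 0.0, 0.482]
wrist_force: [-3.9, 7.3, 3.1]
grip_width: 0.997
```

```bash
python3 -c "
from m import *
look((580,-115),'e')"
```

```text
wrist [562.6 -79. ] 47.6 113.0 -62.58 6240 fence X,Y -118.8 1.4
scene [ 577.9 -118.9] 88.3 122.4 -62.23 726 fence X,Y -74.6 -1.6
side [ 574.9 -107.5] 115.4 123.8 -62.99 774 fence X,Y -86.7 0.8
```

View pics/escene.png

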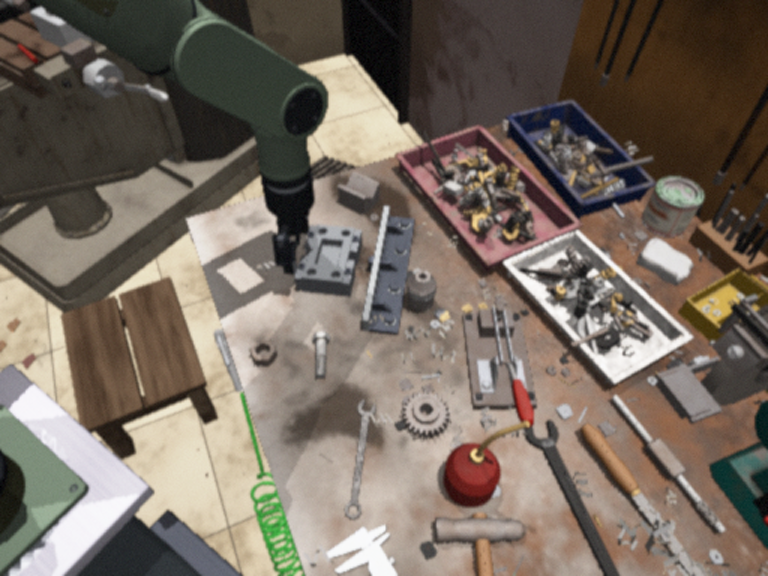

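Call:
step_arm:
  rows:
    - {"grip": 0, "travel": [0.005, -0.01, 0], "turn": 0}
    - {"grip": 0, "travel": [0.012, -0.02, 0], "turn": 0}
    - {"grip": 0, "travel": [0.019, -0.03, 0], "turn": 0}
    - {"grip": 0, "travel": [0.027, -0.043, 0], "turn": 0.001}
    - {"grip": 0, "travel": [0.035, -0.055, 0], "turn": 0.001}
    - {"grip": 0, "travel": [0.043, -0.068, 0], "turn": 0.001}
    - {"grip": 0, "travel": [0.051, -0.081, 0], "turn": 0.001}
    - {"grip": 0, "travel": [0.051, -0.081, 0], "turn": 0.001}

```text
time: 13.75
tool_pos: [563.7, -81.1, 13.2]
tcp_rot: [-3.106, 0.004, 0.482]
wrist_force: [-4.2, 7.6, 4.9]
grip_width: 0.999
```

```bash
python3 -c "
from m import *
look((586,-131),'g')
im,d,P=cloud('scene'); cv2.imwrite('pics/g.png',cv2.resize(im[130:230,170:300,::-1],None,fx=6,fy=6,interpolation=cv2.INTER_CUBIC))
"
```

```text
wrist [573.6 -91.4] 47.5 106.0 -62.6 6124 fence X,Y -102.7 5.3
scene [ 581.3 -123.1] 109.2 123.3 -63.58 778 fence X,Y -69.3 -0.6
side [ 582.7 -123.5] 112.7 122.7 -61.3 781 fence X,Y -68.9 0.2
```

View pics/g.png

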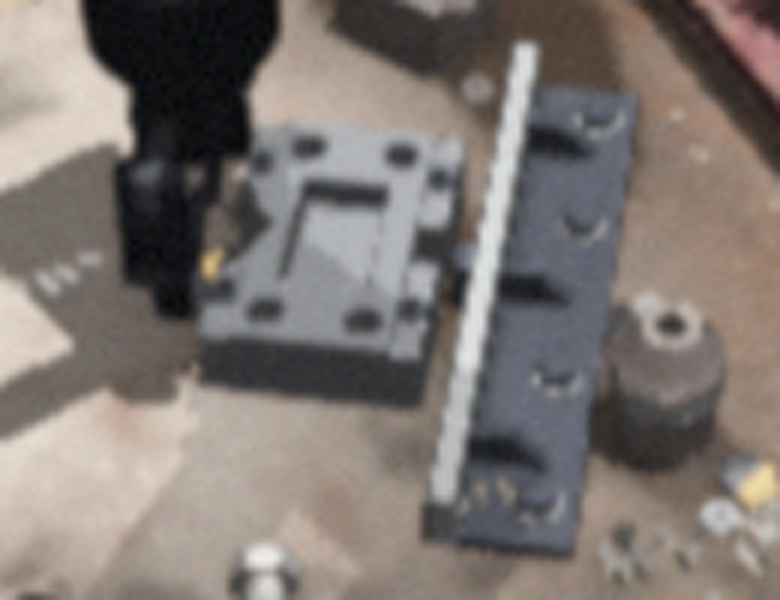

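```bash
cat >> m.py <<'E'
def yfit(tag,xlo,xhi,names=('scene','side')):
    u=np.array([np.cos(np.radians(-62.3)),np.sin(np.radians(-62.3))]);v=np.array([-u[1],u[0]])
    for n in names:
        P=np.load(tag+n+'.npz')['P']; q=P[np.isfinite(P[...,0])]; e=q[:,:2]-F[n]; X=e@u;Y=e@v
        z=q[:,2]-{'scene':-2.7,'side':.8,'wrist':-.3}[n]
        s=(z>35.5)&(z<42)&(X>xlo)&(X<xhi)&(abs(Y)<75)
        bins=np.arange(xlo,xhi,10)
        f=[(Y[s&(abs(X-b-5)<5)].min()+Y[s&(abs(X-b-5)<5)].max())/2 for b in bins]
        print(n,'mid Y',np.round(f,1),'ext',Y[s].min().round(1),Y[s].max().round(1))
        g=[np.percentile(X[s&(abs(Y-y)<8)],98).round(1) for y in (-50,-40,-25,25,40,50) if (s&(abs(Y-y)<8)).sum()>3]
        print('  front X',g)
E
python3 -c "
from m import *
yfit('e',-110,-35);yfit('g',-75,-5)"
```

```text
scene mid Y [-2.  -1.6 -2.3 -1.8 -1.2 -2.6 -2.  -4.7] ext -62.8 59.7
  front X [np.float64(-39.3), np.float64(-37.4), np.float64(-38.9), np.float64(-37.1), np.float64(-37.4), np.float64(-38.4)]
side mid Y [ 1.   1.7 -0.2  0.3  0.8  0.  -0.  -7.9] ext -61.0 62.9
  front X [np.float64(-38.3), np.float64(-36.3), np.float64(-41.8), np.float64(-37.2), np.float64(-36.7), np.float64(-41.8)]
scene mid Y [-1.6 -1.6 -2.5 -0.5 -1.  -2.8 -5.7] ext -62.3 60.4
  front X [np.float64(-17.9), np.float64(-16.3), np.float64(-17.5), np.float64(-16.8), np.float64(-15.0), np.float64(-16.0)]
side mid Y [-0.6  0.5  0.   1.5 -0.7 -9.9 -5.2] ext -60.5 62.2
  front X [np.float64(-18.7), np.float64(-15.0), np.float64(-18.4), np.float64(-16.7), np.float64(-15.7), np.float64(-25.6)]
```

Call:
step_arm:
  rows:
    - {"grip": 0, "travel": [0.005, -0.01, 0], "turn": 0.001}
    - {"grip": 0, "travel": [0.011, -0.019, 0], "turn": 0.001}
    - {"grip": 0, "travel": [0.018, -0.03, 0], "turn": 0.001}
    - {"grip": 0, "travel": [0.025, -0.041, 0], "turn": 0.001}
    - {"grip": 0, "travel": [0.032, -0.052, 0], "turn": 0.001}
    - {"grip": 0, "travel": [0.038, -0.063, 0], "turn": 0.001}
    - {"grip": 0, "travel": [0.044, -0.073, 0], "turn": 0.001}
    - {"grip": 0, "travel": [0.044, -0.073, 0], "turn": 0.001}

```text
time: 14.95
tool_pos: [569.9, -93.1, 13.1]
tcp_rot: [-3.099, 0.007, 0.483]
wrist_force: [-5.4, 9.0, 6.0]
grip_width: 1.003
```

Call:
step_arm:
  rows:
    - {"grip": 0, "travel": [0.007, -0.013, 0], "turn": 0}
    - {"grip": 0, "travel": [0.012, -0.022, 0], "turn": 0}
    - {"grip": 0, "travel": [0.016, -0.03, 0], "turn": 0}
    - {"grip": 0, "travel": [0.019, -0.036, 0], "turn": 0}
    - {"grip": 0, "travel": [0.019, -0.036, 0], "turn": 0}

```text
time: 15.58
tool_pos: [569.7, -93.2, 13.2]
tcp_rot: [-3.085, 0.01, 0.482]
wrist_force: [-6.3, 22.4, 10.4]
grip_width: 1.0
```

```bash
python3 -c "
from m import *
look((595,-145),'i');yfit('i',-70,-2)"
```

```text
wrist [ 576.5 -105.3] 46.8 112.6 -62.57 6221 fence X,Y -89.0 1.5
scene [ 591.2 -142.9] 93.5 123.0 -61.62 737 fence X,Y -47.2 -1.0
side [ 589.4 -136.7] 110.2 123.9 -61.56 798 fence X,Y -54.1 0.0
scene mid Y [-1.  -1.9 -1.1 -2.2 -2.5 -1.6 -3.1] ext -62.4 60.2
  front X [np.float64(-4.3), np.float64(-4.3), np.float64(-6.0), np.float64(-4.6), np.float64(-4.8), np.float64(-6.2)]
side mid Y [-0.1  1.2 -1.3  0.8  0.9 -1.  -1.1] ext -62.0 62.0
  front X [np.float64(-9.0), np.float64(-3.9), np.float64(-5.3), np.float64(-4.6), np.float64(-3.4), np.float64(-11.8)]
```

```bash
python3 -c "
from m import *
im=np.load('iscene.npz')['im']; cv2.imwrite('pics/i.png',cv2.resize(im[130:230,170:300,::-1],None,fx=6,fy=6,interpolation=cv2.INTER_CUBIC))
"
```

```text
(no output)
```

View pics/i.png

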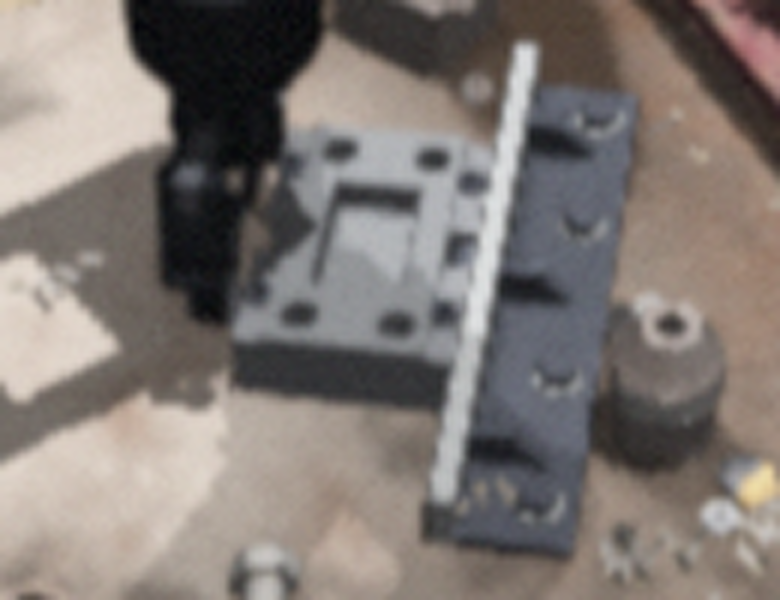

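Call:
step_arm:
  rows:
    - {"grip": 0, "travel": [-0.01, 0.02, 0], "turn": 0}
    - {"grip": 0, "travel": [-0.05, 0.09, 0], "turn": 0}
    - {"grip": 0, "travel": [-0.09, 0.17, 0.1], "turn": 0}
    - {"grip": 0, "travel": [-0.09, 0.17, 0.4], "turn": 0}
    - {"grip": 0, "travel": [-0.09, 0.17, 0.7], "turn": 0}
    - {"grip": 0, "travel": [-0.09, 0.17, 0.8], "turn": 0}
    - {"grip": 0, "travel": [-0.09, 0.17, 0.8], "turn": 0}

```text
time: 16.6
tool_pos: [552.3, -59.4, 174.8]
tcp_rot: [-3.088, 0.007, 0.481]
wrist_force: [0.0, 0.0, 0.2]
grip_width: 1.004
```

```bash
python3 -c "
from m import *
look((593,-145),'k');yfit('k',-88,-1,('wrist','scene','side'))
im=np.load('kwrist.npz')['im']; cv2.imwrite('pics/k.png',cv2.resize(im[180:330,150:350,::-1],None,fx=4,fy=4,interpolation=cv2.INTER_CUBIC))"
```

```text
wrist [ 594.6 -144.8] 89.9 120.4 -62.28 5003 fence X,Y -45.6 -0.9
scene [ 592.1 -144.4] 89.4 122.6 -62.55 726 fence X,Y -45.4 -0.9
side [ 594.8 -146.4] 94.0 124.3 -63.8 720 fence X,Y -43.0 0.3
wrist mid Y [-0.9 -1.  -0.5 -1.1 -1.  -0.6 -1.2 -0.7 -0. ] ext -61.1 59.2
  front X [np.float64(-6.0), np.float64(-4.2), np.float64(-5.7), np.float64(-4.4), np.float64(-4.4), np.float64(-5.8)]
scene mid Y [-2.2 -0.4 -1.3 -1.7 -0.7 -0.7 -1.  -1.8 -9.4] ext -63.4 60.5
  front X [np.float64(-2.9), np.float64(-2.9), np.float64(-6.2), np.float64(-3.9), np.float64(-3.0), np.float64(-7.9)]
side mid Y [ 1.7 -1.   1.   0.5 -0.7  1.8 -0.7 -0.7 -1.8] ext -61.2 62.4
  front X [np.float64(-4.1), np.float64(-2.0), np.float64(-4.3), np.float64(-3.8), np.float64(-1.9), np.float64(-11.5)]
```

View pics/k.png

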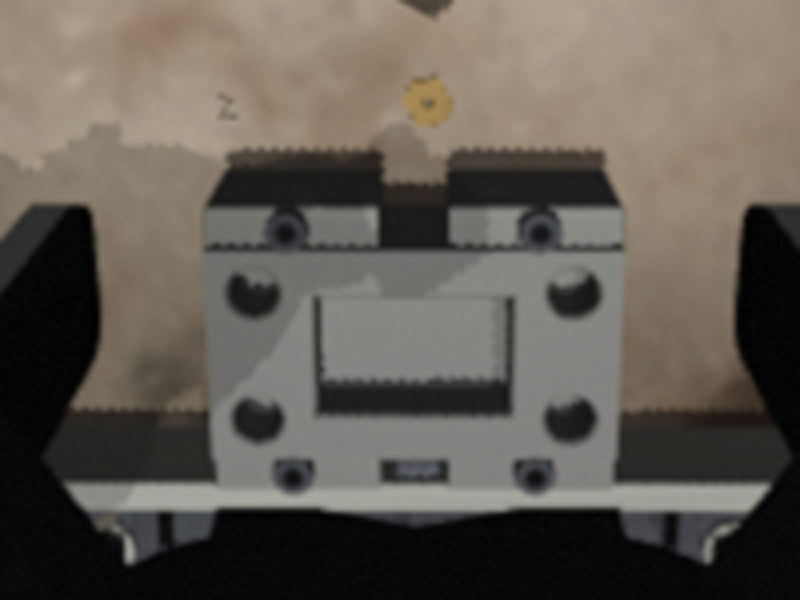

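```bash
python3 -c "
from m import *
u=np.array([np.cos(np.radians(-62.3)),np.sin(np.radians(-62.3))]);v=np.array([-u[1],u[0]])
P=np.load('kwrist.npz')['P'];q=P[np.isfinite(P[...,0])];e=q[:,:2]-F['wrist'];X=e@u;Y=e@v;z=q[:,2]
for y in range(-110,111,10):
    a=(abs(Y-y)<5)&(z>30)&(z<34.5)&(X>-8)&(X<16); b=(abs(Y-y)<5)&(z>34.8)&(z<42)&(X>-20)&(X<6)
    print(y,a.sum(),np.percentile(X[a],[2,98]).round(1) if a.sum()>5 else '',b.sum(),X[b].max().round(1) if b.sum() else '')
r=[np.load('cwrist.npz')]
"
```

```text
-110 5  0 
-100 53 [-0.4  8. ] 0 
-90 58 [-0.5  8.2] 0 
-80 62 [-0.7  8.3] 0 
-70 56 [-0.4  8.5] 0 
-60 58 [-7.1  8. ] 37 -4.0
-50 50 [-7.4  7.3] 80 -1.3
-40 31 [-5.9  7.1] 108 -1.3
-30 47 [-6.4  8.3] 93 -1.3
-20 69 [-7.5  8.3] 66 -1.3
-10 60 [-7.   8.5] 60 -2.9
0 56 [0.2 8.3] 52 -11.9
10 58 [-4.9  8.5] 75 -1.5
20 70 [-7.5  8.1] 68 -1.3
30 37 [-7.6  8.1] 109 -1.3
40 32 [-7.3  7.1] 95 -1.0
50 54 [-7.4  6.7] 81 -1.4
60 53 [-7.7  9. ] 30 -1.4
70 69 [0.  9.9] 0 
80 63 [-0.1  9.6] 0 
90 66 [-0.7  9.8] 0 
100 57 [-0.   9.8] 0 
110 5  0
```

```bash
python3 -c "
from h import *
a=np.load('s1.npz')['P'];b=np.load('kscene.npz')['P']
for n,c,r in(('v',(732,-65),45),('chuck',(593,-291),35),('bolt',(429,-221),45),('nut',(379,-151),30),('gear',(435,-403),45)):
    f=lambda P:np.round(P[(np.hypot(P[...,0]-c[0],P[...,1]-c[1])<r)&(P[...,2]>5)].mean(0),1)
    print(n,f(a),f(b))
print(arm.sign_off())"
```

```text
v [731.9 -65.   26.2] [731.9 -64.8  26.1]
chuck [ 592.6 -290.3   43.3] [ 592.6 -290.2   43. ]
bolt [ 429.3 -221.1   13.4] [ 429.5 -220.9   13.6]
nut [ 379.2 -151.3   13.9] [ 379.6 -151.2   14.1]
gear [ 435.3 -402.8   16.4] [ 435.4 -403.    16.4]
the job is handed in; nothing more can be done
None
```

The die block is home against the fence with its slot over the key. I turned it about 42° by pushing first its short end and then its rear long side in slow arcs. I then pushed it straight until it stopped: wrist force rose from about 12 N to 25 N with no further movement. After that I backed the fingers off, and the job is handed in at about 17 s of the 72 s allowed.

**Position (last check, wrist camera, arm clear):** the block's origin is at x = -45.6 mm and y = -0.9 mm in the fence frame. It is square to the fence to within 0.1°.

**Gap to the fence:** the wrist view puts the block's front edge about 1 mm short of the fence face, the same all along. That is within the measuring error, so I took it as flat against the fence, but I did not see contact directly.

**Where the cameras disagreed:** the scene camera gave x = -45.4 mm and y = -0.9 mm. The coarser side camera gave x = -43.0 mm, y = +0.3 mm and an angle 1.5° off.

**Other things on the bench:** the V-block, drill chuck, bolt, nut and gear were each within 0.4 mm of where they started in the scene camera. I did not measure the spanner, but the arm never went near it.

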